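# Clamp a rocker shaft in the vee-rest jig

## Task

Pull the plain steel shaft out of the wooden tool block and lay it across the two vee rests of the jig, roughly centred, so that it sits down in both vees. Then press the jig's clamp lever down until its detent catches and it stays down on the shaft by itself. Leave the file and the brush standing in the block.

Things in the scene. Friction and masses are not known exactly. Their poses are not given: they have to be found in the camera images.
- shaft: plain bright steel rod, 16 mm diameter, 200 mm long, 0.2 to 0.4 kg. Origin at its middle, z along its length; both ends are alike. It starts upright and loose in one of the three bores of the tool block, its middle 115 mm above the bench, so its lower 55 mm are in the bore and 145 mm stand out.
- block: fixed wooden tool block 210 x 60 x 70 mm high; origin at the centre of its underside. Three round bores, 27 mm wide and 55 mm deep, in a row along its x axis at x = -70, 0 and +70 mm. Shaft, file and brush stand in them in any order.
- file: short file standing blade down in a bore, round wooden handle up (24 mm diameter), top 165 mm above the bench. Origin at its lower end, z up.
- brush: wire brush standing handle down in a bore, flat brass-wire head up (18 x 34 mm), top 160 mm above the bench. Origin at its lower end, z up.
- jig: fixed grey clamping jig, z up, origin on the bench. Base plate 12 mm thick, x -50 to +100, y -120 to +170 mm. Two 90-degree vee rests, open upward, 20 mm thick, at y = -75 and +75 mm; mouths 45 mm wide, lips 90 mm above the bench, 130 mm of free space between them. The clamp lever at the +y end starts up, clear of the vees from above (its pad 15 mm to their +x side).
- jig_seat (a point): where the middle of the seated shaft belongs: midway between the rests, 75 mm above the bench; its y axis is the line of the vees.
- clamp_hinge (a point): axis of the clamp lever, at jig x = 80, y = 145, z = 91 mm; the axis runs along the jig's y.
- clamp_roller (a point): centre of the black roller (24 mm diameter, 44 mm long along the jig's y) at the free end of the clamp lever, where it is pressed: 140 mm from the hinge, towards the jig's -x side and up. A rubber pad on a side finger, 80 mm from the hinge, comes down on the shaft over the +y rest.
- clamp (a joint): clamp lever angle in rad: 0 = sprung up (arm 50 degrees above level); it springs back until the detent crest at 0.68, past which it snaps down and holds itself; about 0.87 (arm level) when the pad lies on the seated shaft, 0.93 with no shaft. Pressing it at the roller takes up to about 12 N.

How it is judged:
By the outcome, as a careful person would: the job done as asked, in the order asked, and still so for the second after the job is handed in, with the robot touching nothing.
It also fails if it takes over 59 s, if anything falls off the work surface, if the arm or the gripper's body presses on something with over 40 N, if the wrist force passes 120 N, or if a joint passes its speed limit or range.

## Robot

A 6-joint arm with a two-finger parallel gripper is mounted at the origin on the work surface. World frame = base frame: x ahead of the robot, y to its left, z up, the work surface at z = 0. Lengths are in m, angles in rad, forces in N, time in s.
With the tool pointing down it reaches from about 0.35 to 0.975 m from the base axis. Payload 4.9 kg.
Tool frame: the origin (TCP) lies at the very end of the fingers, on their centre line; the grasp point (between the pads) lies 19 mm behind it; z points along the fingers, y is the line along which they close (so a half turn about z gives the same grasp; the last joint's range is limited). The gripper opens to 85 mm and grips with 20 to 120 N. Pads are 22 mm wide; open, the fingers measure 114 mm over their backs; the gripper's body (76 mm by 85 mm) begins 54 mm behind the grasp point. The pads swing forward as they close: fully open they stand 13 mm farther back than shut.
Start: joints at [1.168, 0.053, 1.613, -0, 1.476, -0.119], TCP at [0.175, 0.6, 0.192] pointing down, gripper open.
Joint ranges: [-3.01, 3.01], [-1.01, 2.22], [0.06, 2.58], [-1.02, 4.17], [0.09, 2.62], [-3.14, 3.14]. Speed limits (rad/s): [2.57, 2.57, 3.14, 3.14, 3.14, 3.14].

## Interface

Orientations are given as a unit quaternion [w, x, y, z].
In Python, from plant import manip gives the robot as it stands.
- The arm moves only by the shell command python3 -m pendant 'ROWS'. ROWS is JSON, a list of rows, each a list of 3 entries, a list of its own where there are three numbers: the opening, from 0 (shut) to 1 (fully open), then the shift along the tool's x, y, z in units of 12 cm (1.0 is 12 cm), then the turn about the tool's z in units of pi rad (1.0 is pi rad). In form: [[gripper, [dx, dy, dz], roll], ...]. A call has 1 to 10 rows; each row is the pose to reach, as a shift and turn from the pose commanded when the call began, along the tool's axes at that moment, turning the shorter way round; what a row does not reach only later rows make up. A row lasts 1/10 s, in which the tool goes at most 50 mm and 8.59 degrees, less where a joint would pass 70% of its speed; a pose out of reach is approached as far as the arm can. A call with a number of a shift or a turn outside -1 to 1 is refused whole. A call with a gripper value outside its range is refused whole. The fingers move at their own pace and stop on an object; the grip force is fixed at half the most. Time passes only in rows, so rows that repeat a pose let the fingers close. It gives the time, the measured TCP pose, the force, the opening and the grip force at its end, in the units of the state.
- manip.state(): the state, without advancing time (a new reading comes with each control period).
- manip.grab_frame(name): name is "scene" or "top"; returns a dict with "img" (384x512x3 uint8, red, green, blue), "fx", "fy", "cx", "cy" (pixels), "eye" and "rotation" of the camera in the world. Camera axes: x right, y down, z forward; pixel columns grow to the right and rows downward; lengths in m; the calibration is good to about 2 mm. A picture is of the moment at which its call begins. There is no depth.
- manip.job_done(): hands the job in; it is judged then, once.
The state is a dict: "time": time; "joint_pos": joint angles; "joint_vel": joint speeds; "joint_efforts": joint torques, N m; "tool_pos": TCP position; "tool_rot": TCP orientation; "contact_force": force on the tool from outside, world axes, zero at the start; "ft_torque": the same for the moment, N m; "gripper_width": opening from 0.0 (shut) to 1.0 (fully open); "grasp_force": force on a finger pad.
Only numpy, scipy, OpenCV 4.12 (cv2) and the standard library are available. Lean on these libraries where they do the work, as an engineer would, in place of code of your own. Each camera call takes 0.05 s, during which the arm holds its last target. There are 200 camera calls.

## Working session

There is one attempt and no reset: what is moved stays moved. The work goes in short steps, Python scripts to look and compute and a shell command to move; the robot and the scene stay as the last step left them, time stands still between calls to the robot, and variables do not carry over. Pictures are saved under pics/ and viewed, at most 10 in all, crops included, and the job is handed in when it is done.

```bash
ls; mkdir -p pics
python3 - <<'E'
from plant import manip
import cv2,numpy as np
np.set_printoptions(precision=4,suppress=True)
s=manip.state(); print(s['time'],s['tool_pos'],s['tool_rot'],s['gripper_width'])
for n in("scene","top"):
    f=manip.grab_frame(n); print(n,f['fx'],f['fy'],f['cx'],f['cy'],f['eye'],f['rotation'])
    cv2.imwrite(f'pics/{n}0.png',f['img'][:,:,::-1]); np.save(f'pics/{n}0.npy',f,allow_pickle=True)
E
```

```text
pics
0.0 [0.1747 0.5993 0.1905] [-0.0003  0.1414  0.9899 -0.001 ] 0.9993537726956699
scene 439.23225540724434 439.23225540724434 253.32040477274302 190.06892316849436 [1.0397 0.3826 0.6997] [-0.1848  0.3919  0.8183 -0.3777]
top 417.8893484069859 417.8893484069859 251.80287625308063 193.33021627132294 [ 0.3581 -0.0358  1.0841] [-0.0501  0.7071 -0.7032  0.0541]
```

View pics/scene0.png

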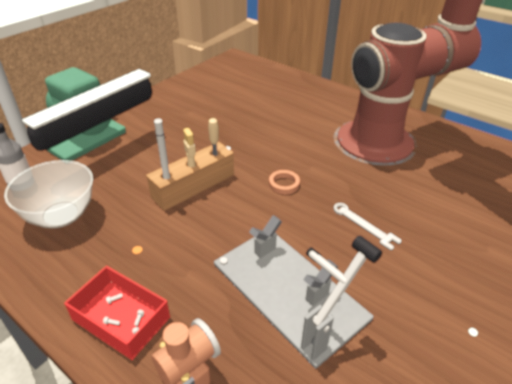

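View pics/top0.png

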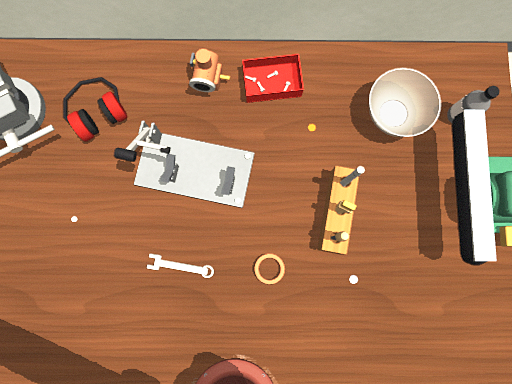

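Scene view: shaft is the tall rod at the left end of the block (top at about (158,121)). In the top view its top is at about (361,170), the block spans (338,167)–(340,252), and the jig plate corners are near (160,135), (253,152), (243,206) and (135,185). The lever is at the left end, roller at (125,155). Next I measure these.

```bash
cat > h.py <<'E'
import numpy as np,cv2
from scipy.spatial.transform import Rotation as R
np.set_printoptions(precision=4,suppress=True)
def rot(q): return R.from_quat(np.r_[q[1:],q[0]]) 
def load(n): return np.load(f'pics/{n}.npy',allow_pickle=True).item()
def ray(f,uv):
    r=f['rotation']; r=rot(r) if np.size(r)==4 else R.from_matrix(r)
    return r.apply([(uv[0]-f['cx'])/f['fx'],(uv[1]-f['cy'])/f['fy'],1.])
def onz(f,uv,z):
    d=ray(f,uv); e=np.array(f['eye']); return e+d*(z-e[2])/d[2]
def proj(f,p):
    c=rot(f['rotation']).inv().apply(np.array(p)-f['eye']); return c[...,:2]/c[...,2:]*f['fx']+[f['cx'],f['cy']]
def tri(f,a,g,b):
    d,e=ray(f,a),ray(g,b); s=np.linalg.lstsq(np.c_[d,-e],np.array(g['eye'])-f['eye'],rcond=None)[0]
    p,q=f['eye']+d*s[0],g['eye']+e*s[1]; return (p+q)/2,np.linalg.norm(p-q)
E
python3 - <<'E'
from h import *
t,s=load('top0'),load('scene0')
print('shaft top plane',onz(t,(361,170),.215),onz(s,(158,121),.215),tri(t,(361,170),s,(158,121)))
hsv=cv2.cvtColor(t['img'],cv2.COLOR_RGB2HSV)
m=cv2.inRange(hsv,(0,0,120),(179,40,235)); m[:120]=0;m[215:]=0;m[:,:130]=0;m[:,265:]=0
c=max(cv2.findContours(m,0,2)[0],key=cv2.contourArea); b=cv2.boxPoints(cv2.minAreaRect(c)); print('plate',b,np.array([onz(t,p,.012) for p in b]))
m=cv2.inRange(hsv,(12,110,120),(28,255,255)); m[:150]=0;m[260:]=0;m[:,:315]=0;m[:,370:]=0
c=max(cv2.findContours(m,0,2)[0],key=cv2.contourArea); b=cv2.boxPoints(cv2.minAreaRect(c)); print('block',b,np.array([onz(t,p,.07) for p in b]))
A=cv2.resize(t['img'][115:215,105:265],None,fx=5,fy=5,interpolation=2)[:,:,::-1]
cv2.imwrite('pics/jig.png',A)
cv2.imwrite('pics/blk.png',np.hstack([cv2.resize(t['img'][155:260,315:385],None,fx=5,fy=5,interpolation=2),cv2.resize(s['img'][105:210,145:235],None,fx=5,fy=5,interpolation=2)])[:,:,::-1])
E
```

```text
shaft top plane [ 0.5388 -0.272   0.215 ] [ 0.5421 -0.2664  0.215 ] (array([ 0.5388, -0.2721,  0.2116]), np.float64(0.001946777945038249))
plate [[213.4595 195.2432]
 [218.6487 164.1081]
 [236.3243 167.0541]
 [231.1351 198.1892]] [[ 0.5119  0.0579  0.012 ]
 [ 0.5944  0.0458  0.012 ]
 [ 0.5868 -0.0006  0.012 ]
 [ 0.5045  0.012   0.012 ]]
block [[320.5705 250.616 ]
 [334.7154 164.4607]
 [367.9393 169.9154]
 [353.7944 256.0707]] [[ 0.3705 -0.2073  0.07  ]
 [ 0.5826 -0.2465  0.07  ]
 [ 0.5693 -0.3286  0.07  ]
 [ 0.3579 -0.287   0.07  ]]
```

View pics/jig.png

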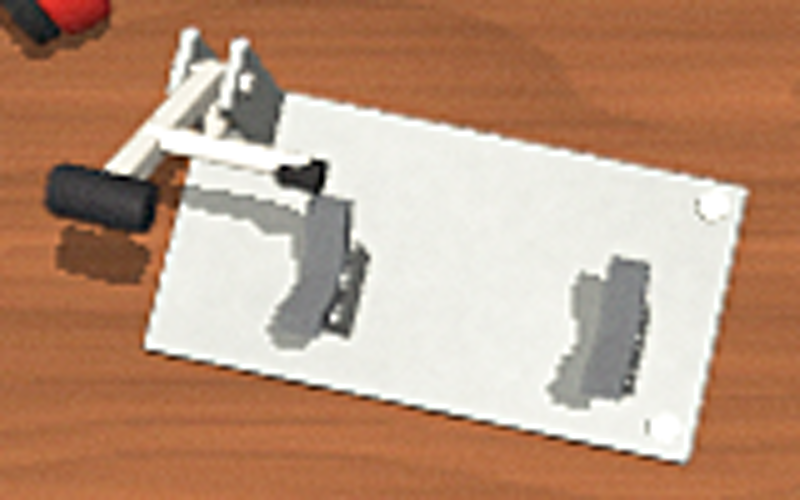

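View pics/blk.png

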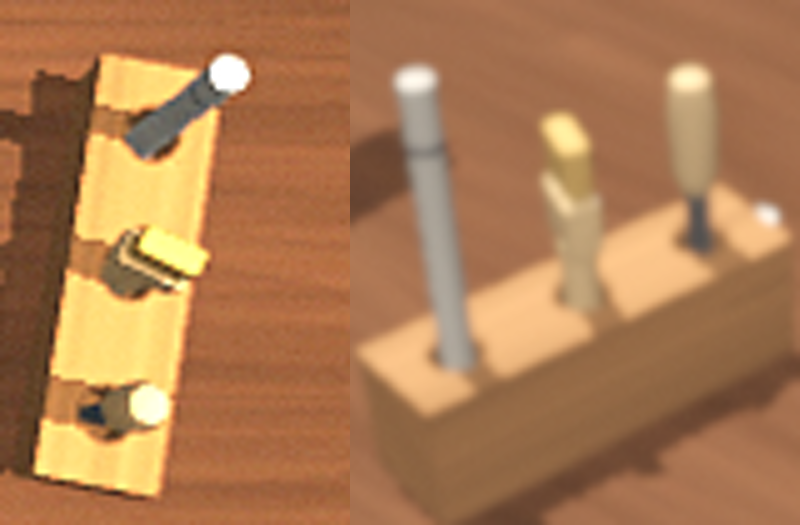

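The crops give plate corners (crop px) right-top (749,187), right-bottom (688,463), left-bottom (146,348), with the top edge visible at (285,92). The block top corners are (100,57), (225,75), (160,497), (35,472). Shaft top is at (229,74), and the shaft enters the bore near (150,140).

Run:
```python
from h import *
t,s=load('top0'),load('scene0')
J=lambda x,y:(x/5+105-.4,y/5+115-.4); B=lambda x,y:(x/5+315-.4,y/5+155-.4)
S=lambda x,y:((x-350)/5+145-.4,y/5+105-.4)
rt,rb,lb,tm=[onz(t,J(*p),.012)[:2] for p in((749,187),(688,463),(146,348),(285,92))]
print('plate',rt,rb,lb,np.linalg.norm(rt-rb),np.linalg.norm(lb-rb))
y=(lb-rb)/np.linalg.norm(lb-rb); y2=(rt-rb)/np.linalg.norm(rt-rb); y3=(tm-rt)/np.linalg.norm(tm-rt)
yaws=[np.arctan2(-y[0],y[1]),np.arctan2(y2[1],y2[0]),np.arctan2(-y3[0],y3[1])]; yaw=np.average(yaws,weights=[3,1.5,1.7]);print('yaws',yaws,yaw)
ex=np.array([np.cos(yaw),np.sin(yaw)]);ey=np.array([-ex[1],ex[0]])
os=[rt-.1*ex+.12*ey, rb+.05*ex+.12*ey, lb+.05*ex-.17*ey];print('origins',os); o=np.mean(os,0)
G=lambda x,y,z:np.r_[o+x*ex+y*ey,z]
for p in [(0,75,.09),(0,-75,.09)]:
    c=[proj(t,G(sx*.0225,p[1]/1e3+sy*.01,.09)) for sx in(1,-1) for sy in(1,-1)]
    print('rest corners crop',(np.array(c)-[105,115]+.4)*5)
print('roller',G(.08-.14*np.cos(np.radians(50)),.145,.198),(proj(t,G(-.01,.145,.198))-[105,115]+.4)*5, 'scene', proj(s,G(-.01,.145,.198)))
print('seat',o,'seat scene px',proj(s,G(0,0,.075)),'rests scene',proj(s,G(0,.075,.075)),proj(s,G(0,-.075,.075)))
c=np.array([onz(t,B(*p),.07)[:2] for p in((100,57),(225,75),(160,497),(35,472))]);print('block',c,[np.linalg.norm(c[i]-c[i-1]) for i in range(4)])
bc=c.mean(0);d=c[0]+c[1]-c[2]-c[3];d/=np.linalg.norm(d);print('bore',bc+.07*d,bc,bc-.07*d,np.degrees(np.arctan2(d[1],d[0])))
print('shaft',tri(t,B(229,74),s,S(416,80)),onz(t,B(229,74),.215),onz(s,S(416,80),.215),'at 70',onz(t,B(150,143),.07))
print('brush top',onz(t,B(175,250),.16),'scene',tri(t,B(175,250),s,S(567,135)))
```

```text
plate [ 0.6275 -0.0477] [ 0.4812 -0.0168] [0.5397 0.2652] 0.14959087244531682 0.28805251239433516
yaws [np.float64(-0.20444032065016282), np.float64(-0.2078987389420418), np.float64(-0.20057078054150365)] -0.2042160318200173
origins [array([0.554 , 0.0901]), array([0.5545, 0.0905]), array([0.5541, 0.0886])]
rest corners crop [[306.5747 213.1553]
 [346.5865 221.5533]
 [284.4631 302.0205]
 [324.7227 310.5163]]
rest corners crop [[607.6146 276.3403]
 [647.9198 284.8   ]
 [587.3742 365.9427]
 [627.9311 374.5012]]
roller [0.5738 0.2338 0.198 ] [105.1515 198.5624] scene [365.1212 247.6609]
seat [0.5542 0.0897] seat scene px [290.4638 249.9872] rests scene [319.1679 274.2235] [264.6313 228.1755]
block [[ 0.5786 -0.2461]
 [ 0.5699 -0.308 ]
 [ 0.3627 -0.2698]
 [ 0.3744 -0.2099]] [np.float64(0.20748317225354737), np.float64(0.06242182921961456), np.float64(0.21066489716149794), np.float64(0.06106123528912018)]
bore [ 0.5403 -0.2709] [ 0.4714 -0.2585] [ 0.4025 -0.246 ] -10.247135690617059
shaft (array([ 0.54  , -0.2706,  0.2136]), np.float64(0.0012755000039095603)) [ 0.5401 -0.2708  0.215 ] [ 0.5413 -0.268   0.215 ] at 70 [ 0.5355 -0.2698  0.07  ]
brush top [ 0.4714 -0.2588  0.16  ] scene (array([ 0.471 , -0.2586,  0.1571]), np.float64(0.0024354272248508866))
```

```bash
python3 -m pendant '[[1,[0,0,-0.9],0],[1,[0,0,-0.9],0],[1,[0,0,-0.9],0],[1,[0,0,-0.9],0]]'
python3 -m pendant '[[1,[-0.8,-1,0],0],[1,[-0.8,-1,0],0],[1,[-0.8,-1,0],0],[1,[-0.8,-1,0],0],[1,[-0.8,-1,0],0]]'
python3 -m pendant '[[1,[-0.8,-1,0],0],[1,[-0.8,-1,0],0],[1,[-0.8,-1,0],0],[1,[-0.8,-1,0],0],[1,[-0.8,-1,0],0]]'
```

```text
time: 0.5
tool_pos: [0.1754, 0.6011, 0.303]
tool_rot: [0.001, 0.141, 0.99, 0.003]
contact_force: [-1.1, -0.9, -0.5]
gripper_width: 1.003
grasp_force: 0.0
time: 1.0
tool_pos: [0.2335, 0.4566, 0.2976]
tool_rot: [-0.001, 0.142, 0.99, -0.001]
contact_force: [0.3, 0.6, 0.1]
gripper_width: 1.002
grasp_force: 0.0
time: 1.5
tool_pos: [0.2922, 0.3159, 0.299]
tool_rot: [-0.001, 0.142, 0.99, -0.0]
contact_force: [-0.8, -0.0, -0.1]
gripper_width: 1.001
grasp_force: 0.0
```

```bash
python3 -m pendant '[[1,[-0.84,-1,0],0],[1,[-0.84,-1,0],0],[1,[-0.84,-1,0],0],[1,[-0.84,-1,0],0],[1,[-0.84,-1,0],0]]'
python3 -m pendant '[[1,[-0.84,-1,0],0],[1,[-0.84,-1,0],0],[1,[-0.84,-1,0],0],[1,[-0.84,-1,0],0],[1,[-0.84,-1,0],0]]'
python3 -m pendant '[[1,[-0.84,-1,0],0],[1,[-0.84,-1,0],0],[1,[-0.84,-1,0],0],[1,[-0.84,-1,0],0],[1,[-0.84,-1,0],0]]'
python3 -m pendant '[[1,[-0.84,-1,0],-0.033],[1,[-0.84,-1,0],-0.033],[1,[-0.84,-1,0],-0.033],[1,[-0.84,-1,0],-0.033],[1,[-0.84,-1,0],-0.033]]'
cat >> h.py <<'E'
def go(target):
    "print shift in tool axes (units of 12 cm) to a TCP target and the closing azimuth"
    from plant import manip
    s=manip.state(); r=rot(s['tool_rot']); y=r.apply([0,1,0])
    print(s['time'],'shift',r.inv().apply(np.array(target)-s['tool_pos'])/.12,'azim',np.degrees(np.arctan2(y[1],y[0])),'j',np.array(s['joint_pos']),'F',np.array(s['contact_force']),'w',s['gripper_width'],s['grasp_force'],'p',np.array(s['tool_pos']))
E
python3 -c "
from h import *;go([.540,-.2705,.149])"
```

```text
time: 2.0
tool_pos: [0.3556, 0.173, 0.2993]
tool_rot: [-0.001, 0.142, 0.99, 0.0]
contact_force: [0.2, 0.8, 0.1]
gripper_width: 1.0
grasp_force: 0.0
time: 2.5
tool_pos: [0.4188, 0.0303, 0.2992]
tool_rot: [-0.001, 0.141, 0.99, 0.0]
contact_force: [0.3, 0.1, 0.6]
gripper_width: 0.998
grasp_force: 0.0
time: 3.0
tool_pos: [0.4823, -0.1126, 0.2993]
tool_rot: [-0.001, 0.14, 0.99, 0.001]
contact_force: [-0.5, -0.5, -0.1]
gripper_width: 1.001
grasp_force: 0.0
time: 3.5
tool_pos: [0.5456, -0.2558, 0.2994]
tool_rot: [-0.0, 0.089, 0.996, 0.001]
contact_force: [0.1, 0.4, -0.3]
gripper_width: 0.995
grasp_force: 0.0
3.5 shift [ 0.0232 -0.1308  1.2532] azim 79.79997159260269 j [-0.5623 -0.0404  1.5295  0.0009  1.6539 -1.955 ] F [ 0.1047  0.4384 -0.2923] w 0.9948469108914709 0.0 p [ 0.5456 -0.2558  0.2994]
```

```bash
python3 -m pendant '[[1,[0.02,-0.13,0],0],[1,[0.02,-0.13,0],0],[1,[0.02,-0.13,0.3],0],[1,[0.02,-0.13,0.6],0],[1,[0.02,-0.13,0.9],0],[1,[0.02,-0.13,0.9],0]]'
python3 -m pendant '[[1,[0,0,0.2],0],[1,[0,0,0.35],0],[1,[0,0,0.35],0],[1,[0,0,0.35],0]]'
python3 - <<'E'
from h import *
from plant import manip
go([.540,-.2705,.149])
f=[manip.grab_frame(n)['img'] for n in('top','scene')]
cv2.imwrite('pics/g.png',np.hstack([cv2.resize(f[0][120:270,300:430],(390,450)),cv2.resize(f[1][60:210,110:240],(390,450))])[:,:,::-1])
E
```

```text
time: 4.1
tool_pos: [0.5362, -0.2696, 0.1857]
tool_rot: [-0.005, 0.09, 0.996, 0.003]
contact_force: [-1.0, 0.6, -1.3]
gripper_width: 1.002
grasp_force: 0.0
time: 4.5
tool_pos: [0.5404, -0.2729, 0.1521]
tool_rot: [0.001, 0.09, 0.996, -0.001]
contact_force: [-0.9, -0.7, 0.2]
gripper_width: 1.002
grasp_force: 0.0
4.5 shift [0.0065 0.0188 0.0254] azim 79.70382667912016 j [-0.5905  0.032   1.7013  0.0001  1.4059 -1.9817] F [-0.8623 -0.6905  0.2119] w 1.0022968487362724 0.0 p [ 0.5404 -0.2729  0.1521]
```

View pics/g.png

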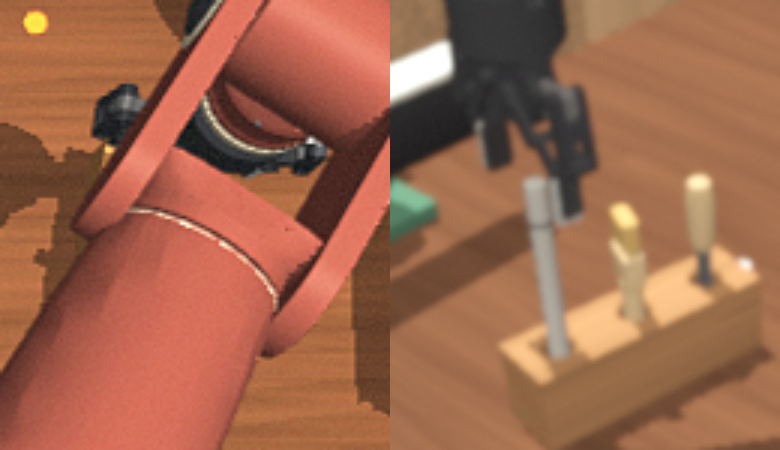

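The view shows the shaft top at about (538,180) of the crop, between fingertips at (495,165) and (572,218). I check this against the projection of the fingertips.

Run:
```python
from h import *
s=load('scene0')
C=lambda p:(proj(s,p)-[110,60])*3+[390,0]
y=np.r_[np.cos(np.radians(79.7)),np.sin(np.radians(79.7)),0]
p=np.r_[.5404,-.2729,.1521]
for z in(.152,.165):
  q=np.r_[p[:2],z]
  print(z,'+y tip',C(q+.043*y),C(q+.057*y),'-y tip',C(q-.043*y),C(q-.057*y))
print('shaft top',C([.540,-.2705,.215]),'body',C([.54,-.273,.227]))
```

```text
0.152 +y tip [573.6136 279.6891] [584.5128 288.465 ] -y tip [510.5431 228.9055] [500.8662 221.1138]
0.165 +y tip [571.5044 264.6386] [582.4846 273.3637] -y tip [507.9987 214.176 ] [498.2602 206.4376]
shaft top [532.2924 179.8583] body [527.5227 163.6935]
```

Run:
```python
from h import *
from plant import manip
f=manip.grab_frame('scene')['img']
cv2.imwrite('pics/g2.png',cv2.resize(f[40:190,110:260],(600,600),interpolation=2)[:,:,::-1])
go([.540,-.2705,.149])
```

```text
4.65 shift [0.0106 0.0225 0.0287] azim 79.68780430447214 j [-0.5909  0.032   1.7006  0.      1.4051 -1.9817] F [ 0.4441 -1.1187 -0.937 ] w 0.9993798231764237 0.0 p [ 0.5408 -0.2734  0.1525]
```

View pics/g2.png

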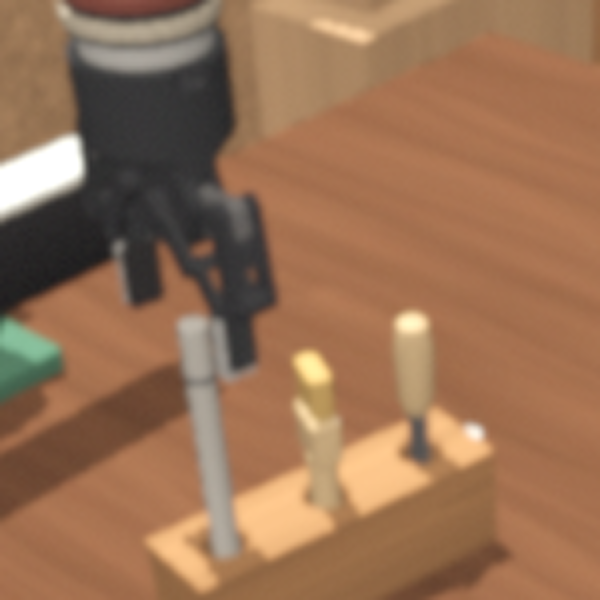

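Fingertips now sit at image px (145,116) and (169.5,134), higher than predicted. I cross-check using the top view's finger knuckles and the tip separation.

Run:
```python
from h import *
s,t=load('scene0'),load('top0')
for z in(.165,.18,.2,.21): print(z,onz(s,(145,116),z),onz(s,(169.5,134),z),np.linalg.norm(onz(s,(145,116),z)-onz(s,(169.5,134),z)))
print('knuckle mid top view', [onz(t,(371.5,164.5),z)[:2] for z in(.2,.25,.3)])
print([onz(t,p,.25)[:2] for p in((338,157),(405,171))])
```

```text
0.165 [ 0.4949 -0.3737  0.165 ] [ 0.5116 -0.2726  0.165 ] 0.10242585978089014
0.18 [ 0.5102 -0.3525  0.18  ] [ 0.5265 -0.2543  0.18  ] 0.09955264396558035
0.2 [ 0.5306 -0.3242  0.2   ] [ 0.5462 -0.2297  0.2   ] 0.09572168954516723
0.21 [ 0.5408 -0.31    0.21  ] [ 0.5561 -0.2175  0.21  ] 0.09380621233496066
knuckle mid top view [array([ 0.5542, -0.2992]), array([ 0.5431, -0.2843]), array([ 0.532 , -0.2694])]
[array([ 0.5584, -0.2162]), array([ 0.53  , -0.3522])]
```

```bash
python3 -m pendant '[[1,[0,0.02,0.02],0],[0,[0,0.02,0.02],0],[0,[0,0.02,0.02],0],[0,[0,0.02,0.02],0],[0,[0,0.02,0.02],0],[0,[0,0.02,0.02],0],[0,[0,0.02,0.02],0],[0,[0,0.02,0.02],0]]'
python3 - <<'E'
from h import *
from plant import manip
f=manip.grab_frame('scene')['img']
cv2.imwrite('pics/g3.png',cv2.resize(f[40:190,110:260],(600,600),interpolation=2)[:,:,::-1])
go([.540,-.2705,.149])
E
```

```text
time: 5.45
tool_pos: [0.5402, -0.2705, 0.1476]
tool_rot: [0.0, 0.09, 0.996, -0.0]
contact_force: [-1.0, 0.3, 0.9]
gripper_width: 0.172
grasp_force: 58.5
5.5 shift [ 0.0011 -0.0001 -0.012 ] azim 79.67693701869874 j [-0.5874  0.0341  1.7068 -0.      1.4004 -1.9781] F [-0.6183  0.3735  0.8203] w 0.16582504929035588 58.4902560710907 p [ 0.5401 -0.2705  0.1476]
```

View pics/g3.png

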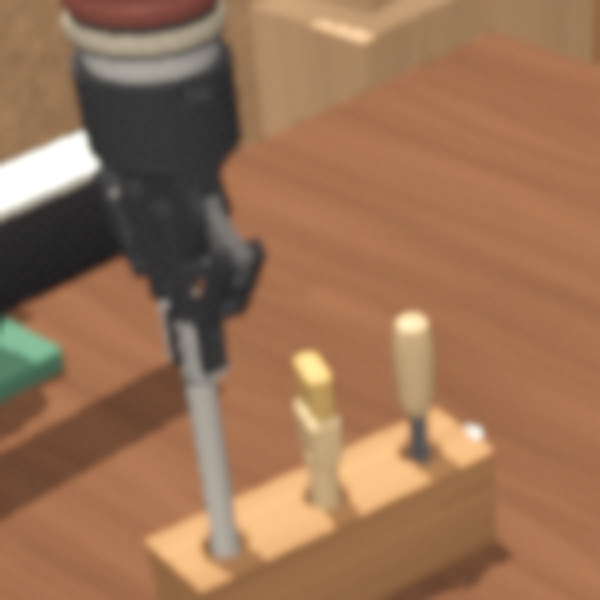

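Now closed on the shaft. The pad tips are at crop y≈375 and the shaft top at y≈322, so the tips appear only about 34 mm below the shaft top. The reported TCP implies 67 mm. I will open, descend in small steps watching the force, and compare.

```bash
python3 -m pendant '[[0.5,[0,0,0],0],[0.5,[0,0,0],0],[0.5,[0,0,0],0],[0.5,[0,0,0.02],0],[0.5,[0,0,0.04],0],[0.5,[0,0,0.04],0]]' | egrep 'pos|force|width'
python3 -m pendant '[[0.5,[0,0,0.01],0],[0.5,[0,0,0.02],0],[0.5,[0,0,0.02],0]]'| egrep 'pos|force'
python3 -m pendant '[[0.5,[0,0,0.01],0],[0.5,[0,0,0.02],0],[0.5,[0,0,0.02],0]]'| egrep 'pos|force'
python3 - <<'E'
from h import *
from plant import manip
f=manip.grab_frame('scene')
np.save('pics/s1.npy',f,allow_pickle=True)
print(np.array(f['eye'])-load('scene0')['eye'],np.array(f['rotation'])-load('scene0')['rotation'])
E
```

```text
tool_pos: [0.5397, -0.2702, 0.1419]
contact_force: [0.3, 0.9, -0.2]
gripper_width: 0.5
grasp_force: 0.0
tool_pos: [0.54, -0.2704, 0.1399]
contact_force: [-0.6, 0.1, 0.8]
grasp_force: 0.0
tool_pos: [0.5399, -0.2704, 0.1376]
contact_force: [-0.2, -0.2, 0.6]
grasp_force: 0.0
[0. 0. 0.] [0. 0. 0. 0.]
```

```bash
python3 -m pendant '[[0.5,[0,0,0.01],0],[0.5,[0,0,0.03],0],[0.5,[0,0,0.03],0]]' | egrep 'pos|force'
python3 -m pendant '[[0.5,[0,0,0.01],0],[0.5,[0,0,0.03],0],[0.5,[0,0,0.03],0]]'| egrep 'pos|force'
python3 -m pendant '[[0.5,[0,0,0.01],0],[0.5,[0,0,0.03],0],[0.5,[0,0,0.03],0]]'| egrep 'pos|force'
python3 - <<'E'
from h import *
from plant import manip
f=manip.grab_frame('scene')
np.save('pics/s1.npy',f,allow_pickle=True)
cv2.imwrite('pics/g4.png',cv2.resize(f['img'][40:190,110:260],(600,600),interpolation=2)[:,:,::-1])
E
```

```text
tool_pos: [0.5398, -0.2703, 0.1337]
contact_force: [0.2, 1.3, 0.3]
grasp_force: 0.0
tool_pos: [0.5398, -0.2703, 0.1301]
contact_force: [0.4, -0.1, -0.7]
grasp_force: 0.0
tool_pos: [0.5398, -0.2703, 0.1265]
contact_force: [-0.1, 0.1, 0.0]
grasp_force: 0.0
```

View pics/g4.png

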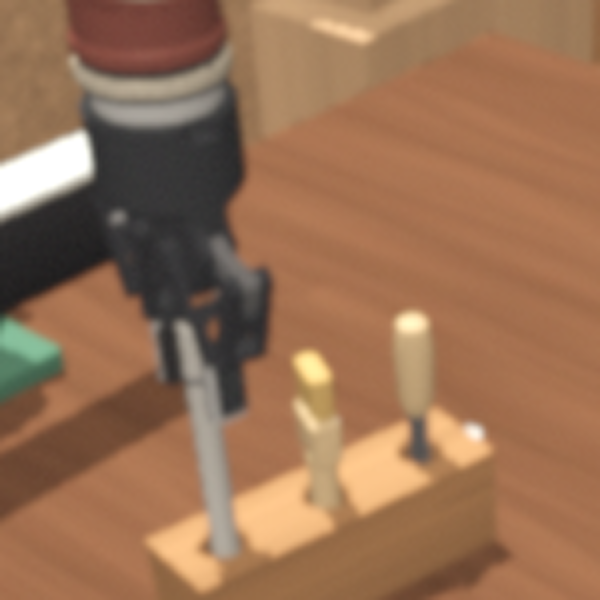

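Half-open tips are at crop (170,382) and (232,415), with the shaft top at (188,320). The real tips are therefore about 47 mm below the shaft top, so the reported TCP reads about 35 mm too low. No contact force was felt. I'll go down a little more and grip.

```bash
python3 -m pendant '[[0.5,[0,0,0.02],0],[0.5,[0,0,0.05],0],[0.5,[0,0,0.05],0]]' | egrep 'pos|force'
python3 -m pendant '[[0.5,[0,0,0.02],0],[0.5,[0,0,0.04],0],[0.5,[0,0,0.04],0]]'| egrep 'pos|force'
python3 -m pendant '[[0,[0,0,0],0],[0,[0,0,0],0],[0,[0,0,0],0],[0,[0,0,0],0],[0,[0,0,0],0],[0,[0,0,0],0]]'
python3 -m pendant '[[0,[0,0,-0.2],0],[0,[0,0,-0.5],0],[0,[0,0,-0.9],0],[0,[0,0,-0.9],0],[0,[0,0,-0.9],0]]'
python3 - <<'E'
from h import *
from plant import manip
f=manip.grab_frame('scene')
np.save('pics/s2.npy',f,allow_pickle=True)
cv2.imwrite('pics/g5.png',cv2.resize(f['img'][0:190,90:260],None,fx=3,fy=3,interpolation=2)[:,:,::-1])
E
```

```text
tool_pos: [0.5397, -0.2701, 0.1202]
contact_force: [-0.5, 0.3, -0.8]
grasp_force: 0.0
tool_pos: [0.5398, -0.2703, 0.1157]
contact_force: [0.1, 0.5, -0.8]
grasp_force: 0.0
time: 8.9
tool_pos: [0.5402, -0.2705, 0.1165]
tool_rot: [0.0, 0.09, 0.996, -0.0]
contact_force: [0.2, 0.4, 0.6]
gripper_width: 0.173
grasp_force: 58.4
time: 9.4
tool_pos: [0.5404, -0.2707, 0.2249]
tool_rot: [0.001, 0.09, 0.996, -0.0]
contact_force: [-0.5, 0.0, -3.9]
gripper_width: 0.168
grasp_force: 59.1
```

View pics/g5.png

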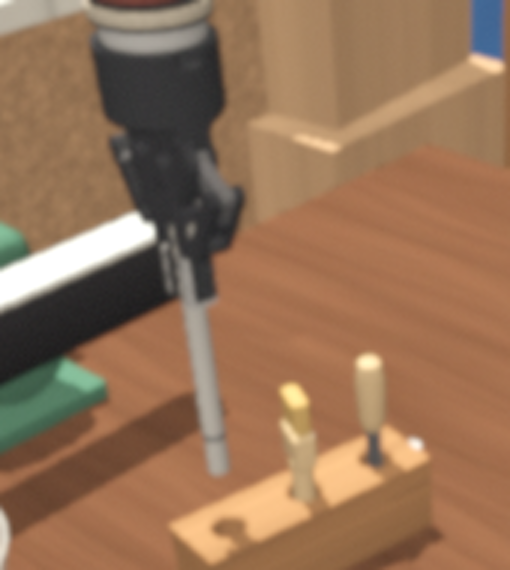

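The shaft is out, held vertical with the pads about 53 mm above its middle, and the file and brush are still standing. Its lower end is at crop (218,472). Next I roll a quarter turn so that the closing line lies along the jig's x, then carry the shaft over.

```bash
python3 -m pendant '[[0,[0,0,-0.2],0.25],[0,[0,0,-0.2],0.25],[0,[0,0,-0.2],0.25],[0,[0,0,-0.2],0.25],[0,[0,0,-0.2],0.25],[0,[0,0,-0.2],0.25],[0,[0,0,-0.2],0.25]]'|egrep 'pos|force'
python3 -m pendant '[[0,[0,0,0],0.258],[0,[0,0,0],0.258],[0,[0,0,0],0.258],[0,[0,0,0],0.258],[0,[0,0,0],0.258],[0,[0,0,0],0.258],[0,[0,0,0],0.258]]'|egrep 'pos|force'
cat >> h.py <<'E'
O=np.array([.5542,.0897]);YAW=-.2042
EX=np.array([np.cos(YAW),np.sin(YAW)]);EY=np.array([-EX[1],EX[0]])
def jp(x,y,z): return np.r_[O+EX*x/1e3+EY*y/1e3,z/1e3]
def injig():
    from plant import manip
    p=manip.state()['tool_pos']; d=np.array(p[:2])-O; print('jig mm',d@EX*1e3,d@EY*1e3,'rep z',p[2]*1e3)
E
python3 -c "
from h import *;go(jp(0,-45,250));injig()"
```

```text
tool_pos: [0.5387, -0.2696, 0.2444]
contact_force: [0.1, -0.6, -3.4]
grasp_force: 58.9
tool_pos: [0.5392, -0.2699, 0.2459]
contact_force: [-0.3, -0.6, -3.9]
grasp_force: 58.9
10.85 shift [ 2.5849 -0.4858 -0.0291] azim -11.701723399877855 j [-0.5875 -0.0228  1.5996  0.      1.5684 -0.3832] F [-0.3202 -0.5946 -3.937 ] w 0.1711319530346983 58.886189460754395 p [ 0.5392 -0.2699  0.2459]
jig mm 58.277550900804954 -355.1885173032717 rep z 245.88986946787477
```

```bash
python3 -m pendant '[[0,[0.9,-0.17,0],0],[0,[0.9,-0.17,0],0],[0,[0.9,-0.17,0],0],[0,[0.9,-0.17,0],0]]'|egrep 'pos|force'
python3 -m pendant '[[0,[0.9,-0.17,0],0],[0,[0.9,-0.17,0],0],[0,[0.9,-0.17,0],0],[0,[0.9,-0.17,0],0]]'|egrep 'pos|force'
python3 -m pendant '[[0,[0.78,-0.15,0],0],[0,[0.78,-0.15,0],0],[0,[0.78,-0.15,0],0],[0,[0.78,-0.15,0],0],[0,[0.78,-0.15,0],0]]'|egrep 'pos|force'
python3 - <<'E'
from h import *
from plant import manip
go(jp(0,-45,146.5));injig()
t=manip.grab_frame('top');s=manip.grab_frame('scene');np.save('pics/t3.npy',t);np.save('pics/s3.npy',s)
# shaft in scene view: predicted axis vs measured bright rod columns
for z in (155,180,200,215):
    u,v=proj(s,jp(0,-45,z)); r=int(round(v)); row=s['img'][r,int(u)-14:int(u)+15].astype(int)
    hs=row.max(1)-row.min(1); print(z,np.round([u,v],1),''.join('#' if a<22 and b>60 else '.' for a,b in zip(hs,row.mean(1))))
E
```

```text
tool_pos: [0.5418, -0.1588, 0.2473]
contact_force: [0.1, 0.2, -3.0]
grasp_force: 59.0
tool_pos: [0.5441, -0.0504, 0.2477]
contact_force: [0.7, -0.8, -3.1]
grasp_force: 59.1
tool_pos: [0.5459, 0.0426, 0.2479]
contact_force: [1.1, 0.0, -4.2]
grasp_force: 59.1
12.15 shift [ 0.024  -0.0116  0.845 ] azim -11.872713289937646 j [-0.0574 -0.1597  1.7245 -0.0011  1.5771  0.1499] F [ 1.0944  0.0102 -4.1574] w 0.16814121236655502 59.10255789756775 p [0.5459 0.0426 0.2479]
jig mm 1.3997158144107136 -47.76914917772725 rep z 247.9004943043614
155 [276.3 206.4] ..........######.............
180 [276.8 196.2] ..........#######............
200 [277.3 187.7] ..........######.............
215 [277.6 181.1] ...........#####.............
```

```bash
python3 -m pendant '[[0,[0.02,-0.01,0.3],0],[0,[0.02,-0.01,0.6],0],[0,[0.02,-0.01,0.84],0],[0,[0.02,-0.01,0.84],0],[0,[0.02,-0.01,0.84],0]]'|egrep 'pos|force'
python3 -m pendant '[[0,[-0.05,0,0],0],[0,[-0.1,0,0],0],[0,[-0.14,0,0],0],[0,[-0.18,0,0],0],[0,[-0.22,0,0.01],0],[0,[-0.26,0,0.01],0]]'|egrep 'pos|force'
python3 -c "
from h import *;go(jp(0,-57,146.5));injig()"
```

```text
tool_pos: [0.545, 0.0464, 0.1476]
contact_force: [0.1, -0.7, -3.0]
grasp_force: 59.1
tool_pos: [0.5388, 0.0166, 0.1465]
contact_force: [2.4, 5.4, -1.3]
grasp_force: 59.6
13.35 shift [0.1475 0.0016 0.0002] azim -11.759752354600941 j [-0.1077 -0.1221  1.8599  0.0007  1.4027  0.0974] F [ 2.3561  5.3897 -1.2598] w 0.17043464221121543 59.62435841560364 p [0.5388 0.0166 0.1465]
jig mm -0.21487447445079322 -74.70438551827694 rep z 146.5056505309868
```

```bash
python3 -m pendant '[[0,[-0.07,0,0.01],0],[0,[-0.13,0,0.02],0],[0,[-0.2,0,0.035],0],[0,[-0.27,0,0.055],0],[0,[-0.34,0,0.08],0],[0,[-0.41,0,0.11],0],[0,[-0.41,0,0.11],0]]'|egrep 'pos|force'
python3 -c "
from h import *;go(jp(0,-154,114));injig()"
```

```text
tool_pos: [0.528, -0.0328, 0.1323]
contact_force: [1.3, 2.5, -2.0]
grasp_force: 62.4
14.05 shift [-0.2394  0.0077  0.1524] azim -11.83996634583506 j [-0.2021 -0.1334  1.8945 -0.0011  1.3813  0.0048] F [ 1.2672  2.4714 -1.9882] w 0.17281392586379932 62.367238998413086 p [ 0.528  -0.0328  0.1323]
jig mm -0.8360494342796905 -125.24585301732108 rep z 132.26400473600637
```

Next, down the arc to 60°, then 90°.

```bash
python3 -m pendant '[[0,[-0.08,0,0.04],0],[0,[-0.16,0,0.09],0],[0,[-0.24,0,0.15],0],[0,[-0.31,0.01,0.22],0],[0,[-0.38,0.01,0.29],0],[0,[-0.44,0.01,0.37],0],[0,[-0.44,0.01,0.37],0]]'|egrep 'pos|force'
python3 -m pendant '[[0,[-0.05,0,0.09],0],[0,[-0.09,0,0.17],0],[0,[-0.13,0,0.26],0],[0,[-0.15,0,0.34],0],[0,[-0.17,0,0.41],0],[0,[-0.18,0,0.48],0],[0,[-0.18,0,0.48],0]]'|egrep 'pos|force'
python3 - <<'E'
from h import *
from plant import manip
go(jp(0,-201,22));injig()
t=manip.grab_frame('top');s=manip.grab_frame('scene');np.save('pics/t4.npy',t);np.save('pics/s4.npy',s)
E
```

```text
tool_pos: [0.5177, -0.0844, 0.0866]
contact_force: [0.3, 2.3, -0.1]
grasp_force: 58.4
tool_pos: [0.5137, -0.1047, 0.0294]
contact_force: [1.1, -2.0, -0.2]
grasp_force: 58.4
15.45 shift [-0.0198  0.002   0.0619] azim -11.7904736992095 j [-0.3427 -0.0255  1.9777 -0.0007  1.1911 -0.1367] F [ 1.0763 -2.0093 -0.226 ] w 0.16690655286561243 58.3556342124939 p [ 0.5137 -0.1047  0.0294]
jig mm -0.22394188112358215 -198.61588466276135 rep z 29.423161742723963
```

Run:
```python
from h import *
s0,s,t0,t=load('scene0'),load('s4'),load('top0'),load('t4')
for y in(-180,-120,-85,-48): print(y,'scene',proj(s,jp(0,y,75)).round(1),'top',proj(t,jp(0,y,75)).round(1))
d=cv2.absdiff(s['img'],s0['img']).max(2)>40
a=d[195:260:1,215:300:1]
for i,r in enumerate(a): print(195+i,''.join('#' if x else '.' for x in r))
```

```text
-180 scene [232.5 201.1] top [270.4 189.6]
-120 scene [250.3 216.1] top [246.4 184.5]
-85 scene [261.4 225.4] top [232.5 181.6]
-48 scene [273.6 235.8] top [217.7 178.5]
195 ...####################..............................................................
196 ...#####################.............................................................
197 ...#########..###########............................................................
198 ....########...###########...........................................................
199 .....#######....###########..........................................................
200 ......######.....###########.........................................................
201 .......######.....###########........................................................
202 ..........##.......###########.......................................................
203 ....................###########......................................................
204 .....................###########.....................................................
205 ......................####
[... 4219 characters left out ...]
..........###############...............................##############
253 .........................###############...............................##############
254 ..........................###############.............................###############
255 ..........................################.........................##################
256 ...........................################.....................#####################
257 ............................###############..................########################
258 .............................##############...............###########################
259 ..............................############...............##########################..
```

```bash
python3 -m pendant '[[0,[-0.01,0,0.04],0],[0,[-0.02,0,0.08],0],[0,[-0.02,0,0.12],0],[0,[-0.02,0,0.12],0]]'|egrep 'pos|force'
cat >> h.py <<'E'
def shaftline(s,s0,rows):
    d=(cv2.absdiff(s['img'],s0['img']).max(2)>40); out=[]
    for v,lo,hi in rows:
        x=np.flatnonzero(d[v,lo:hi])+lo
        if len(x): out.append((x.mean(),v,len(x)))
    return np.array(out)
E
python3 - <<'E'
from h import *
from plant import manip
s=manip.grab_frame('scene');np.save('pics/s5.npy',s);s0=load('scene0');injig()
L=shaftline(s,s0,[(v,v+26,v+46) for v in range(202,226,3)]);print(L)
for u,v,_ in L:  # intersect ray with jig x=0 plane
    d=ray(s,(u,v));e=np.array(s['eye']);n=np.r_[EX,0];q=e+d*(n@(np.r_[O,0]-e))/(n@d);print((q[:2]-O)@EY*1e3,q[2]*1e3)
E
```

```text
tool_pos: [0.5136, -0.1065, 0.0157]
contact_force: [-0.3, 1.7, 1.5]
grasp_force: 58.4
jig mm 0.1997966396919751 -200.37297475028296 rep z 16.153032410175435
[[235.  202.   11. ]
 [239.  205.   11. ]
 [242.  208.   11. ]
 [245.5 211.   12. ]
 [248.5 214.   12. ]
 [252.  217.   11. ]
 [253.8 220.   15. ]
 [258.  223.   17. ]]
-171.1983814995409 78.40129955812758
-157.47946905135336 79.4604517471339
-147.39311717770354 78.09348970372676
-135.75172714038965 77.94296272263712
-125.9095752815655 76.60143384684437
-114.56953650497182 76.46357559001338
-108.75586669997777 72.29387627646899
-95.45698021105545 73.84360022688541
```

```bash
python3 -m pendant '[[0,[0,0,0.03],0],[0,[0,0,0.06],0],[0,[0,0,0.06],0]]'|egrep 'pos|force'
python3 - <<'E'
from h import *
from plant import manip
s=manip.grab_frame('scene');t=manip.grab_frame('top');np.save('pics/s6.npy',s);np.save('pics/t6.npy',t);s0,t0=load('scene0'),load('top0');injig()
L=shaftline(s,s0,[(v,v+26,v+44) for v in range(202,222,3)])
Q=[]
for u,v,_ in L:
    d=ray(s,(u,v));e=np.array(s['eye']);n=np.r_[EX,0];q=e+d*(n@(np.r_[O,0]-e))/(n@d);Q.append(((q[:2]-O)@EY*1e3,q[2]*1e3))
print(np.array(Q).T,np.polyfit(*np.array(Q).T,1))
for y in range(-110,0,5):
    r=[]
    for f,f0 in((s,s0),(t,t0)):
        u,v=proj(f,jp(0,y,77)).round().astype(int); r+=[f['img'][v,u],f0['img'][v,u]]
    print(y,*r)
E
```

```text
tool_pos: [0.5139, -0.1069, 0.009]
contact_force: [-0.8, 1.4, 1.7]
grasp_force: 58.5
jig mm 0.4539851142114984 -200.70341667886692 rep z 9.333426221537607
[[-178.3253 -164.4317 -152.5098 -142.4469 -129.1886 -116.1725 -110.1645]
 [  73.4611   74.5751   74.4487   73.1085   74.2013   75.2742   71.2345]] [-0.0132 71.8794]
-110 [197 189 177] [171 116  82] [224 216 201] [242 241 237]
-105 [195 188 175] [171 116  82] [234 229 216] [240 240 234]
-100 [197 189 177] [174 119  84] [225 224 203] [239 239 232]
-95 [196 188 177] [174 119  84] [235 230 217] [243 241 236]
-90 [195 187 175] [174 119  85] [228 225 210] [236 235 224]
-85 [197 189 178] [173 117  83] [239 236 226] [126 129 125]
-80 [196 188 176] [173 121  89] [233 227 213] [134 133 134]
-75 [171 164 154] [158 142 133] [224 216 199] [129 130 133]
-70 [176 169 159] [151 147 145] [133 134 133] [136 136 134]
-65 [195 187 175] [152 148 146] [231 224 207] [152 153 149]
-60 [198 190 178] [144 142 139] [238 234 221] [156 159 150]
-55 [216 208 195] [117 114 112] [224 219 202] [201 203 192]
-50 [255 248 236] [110 108 104] [255 255 255] [243 245 239]
-45 [255 251 238] [136 133 125] [255 255 255] [241 242 235]
-40 [237 229 217] [169 165 156] [255 255 255] [243 242 235]
-35 [178 171 161] [212 208 199] [248 249 243] [240 241 236]
-30 [209 203 194] [212 206 198] [245 244 236] [243 243 236]
-25 [214 210 202] [213 209 200] [242 242 237] [240 240 233]
-20 [210 205 197] [213 209 200] [241 241 236] [239 240 233]
-15 [160 155 147] [213 209 201] [244 244 237] [242 242 236]
-10 [147 142 134] [212 207 198] [242 243 237] [241 242 235]
-5 [147 142 136] [214 209 200] [242 242 237] [241 242 235]
```

The shaft is now horizontal in the grip (slope about 0.01). Its far end is near jig y≈-40, so its middle is about 60 mm on the +y side of the pads. Lifting and carrying it to the hand at y=-49.

```bash
python3 -m pendant '[[0,[0,0,-0.15],0],[0,[0,0,-0.3],0],[0,[0,0,-0.32],0],[0,[0,0,-0.32],0]]'|egrep 'pos|force'
python3 -m pendant '[[0,[0.2,0,0],0],[0,[0.4,0,0],0],[0,[0.6,0,0],0],[0,[0.63,0,0],0],[0,[0.63,0,0],0]]'|egrep 'pos|force'
python3 -m pendant '[[0,[0.2,0,0],0],[0,[0.4,0,0],0],[0,[0.6,0,0],0],[0,[0.63,0,0],0],[0,[0.63,0,0],0]]'|egrep 'pos|force'
python3 - <<'E'
from h import *
from plant import manip
s=manip.grab_frame('scene');t=manip.grab_frame('top');np.save('pics/s7.npy',s);np.save('pics/t7.npy',t);s0,t0=load('scene0'),load('top0');injig();go(jp(0,-49,10))
cv2.imwrite('pics/m7.png',np.hstack([cv2.resize(t['img'][115:215,105:265],(400,250)),cv2.resize(s['img'][180:340,200:380],(400,356))[:250]])[:,:,::-1])
z=112
for y in list(range(-100,-60,4))+list(range(60,124,4)):
    r=[]
    for f,f0 in((s,s0),(t,t0)):
        u,v=proj(f,jp(0,y,z)).round().astype(int); r+=[f['img'][v,u].mean().round(),f0['img'][v,u].mean().round()]
    print(y,*r)
E
```

```text
tool_pos: [0.5139, -0.1073, 0.0475]
contact_force: [0.3, -0.8, -3.5]
grasp_force: 58.7
tool_pos: [0.5283, -0.0324, 0.0462]
contact_force: [-0.0, -0.6, -4.6]
grasp_force: 58.6
tool_pos: [0.5444, 0.0406, 0.0471]
contact_force: [-0.0, -0.2, -3.7]
grasp_force: 58.6
jig mm 0.4995840210673241 -50.59840981658163 rep z 47.30428226992613
17.9 shift [ 0.0136 -0.0039  0.3109] azim -11.803269864101408 j [-0.0625  0.0013  1.9178 -0.0008  1.2234  0.1438] F [ 0.3326  0.7216 -3.0867] w 0.16740682538523197 58.57307553291321 p [0.5444 0.0401 0.0473]
-100 93.0 117.0 246.0 235.0
-96 105.0 118.0 35.0 242.0
-92 147.0 121.0 95.0 234.0
-88 192.0 120.0 147.0 79.0
-84 142.0 121.0 142.0 138.0
-80 84.0 123.0 144.0 133.0
-76 55.0 122.0 144.0 136.0
-72 55.0 124.0 138.0 136.0
-68 57.0 124.0 71.0 142.0
-64 50.0 129.0 25.0 161.0
60 250.0 249.0 147.0 138.0
64 252.0 251.0 147.0 134.0
68 252.0 251.0 139.0 132.0
72 251.0 250.0 145.0 134.0
76 252.0 252.0 193.0 140.0
80 252.0 251.0 93.0 151.0
84 251.0 250.0 246.0 244.0
88 253.0 252.0 235.0 237.0
92 252.0 251.0 223.0 235.0
96 252.0 251.0 237.0 237.0
100 253.0 252.0 255.0 235.0
104 252.0 252.0 255.0 235.0
108 252.0 251.0 255.0 233.0
112 251.0 250.0 255.0 236.0
116 253.0 252.0 237.0 236.0
120 252.0 251.0 241.0 236.0
```

```bash
python3 -m pendant '[[0,[0.02,0,0.08],0],[0,[0.02,0,0.16],0],[0,[0.02,0,0.24],0],[0,[0.02,0,0.26],0]]'|egrep 'pos|force'
python3 -m pendant '[[0,[0,0,0.02],0],[0,[0,0,0.04],0],[0,[0,0,0.04],0]]'|egrep 'pos|force'
python3 -m pendant '[[0,[0,0,0.01],0],[0,[0,0,0.02],0],[0,[0,0,0.02],0]]'|egrep 'pos|force'
```

```text
tool_pos: [0.5441, 0.0431, 0.0146]
contact_force: [-1.1, -1.1, -0.7]
grasp_force: 58.7
tool_pos: [0.5455, 0.0432, 0.0121]
contact_force: [-2.0, -3.3, 0.2]
grasp_force: 59.1
tool_pos: [0.5457, 0.0432, 0.0118]
contact_force: [-8.7, -2.7, 11.3]
grasp_force: 60.3
```

```bash
python3 -m pendant '[[0.2,[0,0,-0.02],0],[0.4,[0,0,-0.02],0],[0.5,[0,0,-0.02],0],[0.5,[0,0,-0.02],0]]'|egrep 'pos|force|width'
python3 -m pendant '[[0.5,[0.1,0,0],0],[0.5,[0.2,0,0],0],[0.5,[0.3,0,0],0],[0.5,[0.4,0,0],0],[0.5,[0.4,0,0],0]]'|egrep 'pos|force|width'
cat > look.py <<'E'
import sys
from h import *
from plant import manip
s=manip.grab_frame('scene');t=manip.grab_frame('top');np.save(f'pics/s{sys.argv[1]}.npy',s);np.save(f'pics/t{sys.argv[1]}.npy',t);s0,t0=load('scene0'),load('top0');injig();go(jp(0,0,12))
# top view: cross-section of shaft at several y, offset in jig x of the changed band (z=75)
for y in (-110,-100,-96,-92,-88,-60,-45,45,60,75,88,92,96,100,104,108,112,116,120):
    r=''
    for x in range(-28,30,2):
        u,v=proj(t,jp(x,y,75)).round().astype(int); r+='%4d'%(t['img'][v,u].astype(int).mean()-t0['img'][v,u].mean())
    print('%5d'%y,r)
E
python3 look.py 8
```

```text
tool_pos: [0.5456, 0.0437, 0.0118]
contact_force: [-0.3, 0.4, 0.2]
gripper_width: 0.499
grasp_force: 0.0
tool_pos: [0.5554, 0.0923, 0.0119]
contact_force: [0.2, -0.1, 0.6]
gripper_width: 0.496
grasp_force: 0.0
jig mm 0.6224275509467089 1.4365767927024478 rep z 11.70599682902624
19.9 shift [-0.012  -0.0052 -0.0024] azim -11.692052120711034 j [ 0.0303  0.0874  1.8956 -0.0003  1.1588  0.2345] F [ 0.5894 -0.1085  0.3675] w 0.49801933189295233 0.0 p [0.5551 0.091  0.0117]
 -110    2   1   4   4   4   2   2   2   2   4   0   5   3   0   0   3   2   1   1   4   3   1   1   1   5   3   1   3   3
 -100    3   4   2   2   3   0   2   1   1   0   1   2   4   4   3   3   5   2   2   4   2   3   3   1   4   3   1   1   2
  -96    2   2   3   1   3   3   3   2   4   2   2   4   1   2   2   3   3   1   2   2   3   2   3   3   2   3   2   3   3
  -92    1   3   3   2   0   1   3   3  -1   5   0   0   4   2   1   1   1   0   3   5   1   1   4   1   6   6   5   1   3
  -88    6  -1   4   4   6   5   6   5   4   5   5 -18  -9  -9   0  -2 -11  -4  -4   4   3   5   5   4   2   3   6   6   4
  -60    3   
[... 1008 characters left out ...]
4-175-170-169-172-190-192-183-159-159-132-133-133 -53 -53 -27 -33 -28 -28 -19  -2-102
  104 -172-164-172-168-168-166-174-172-178-178-177-172-174-174-176-179-185-183-183-166 -55 -32 -32 -31 -34 -24 -16 -16 -91
  108 -171-171-175-169-170-173-173-173-176-174-174-174-177-180-172-172-176-169-187-187-153 -94 -93 -35 -35 -26 -19  -8   0
  112 -175-174-179-179-173-173-172-172-179-170-175-175-175-173-176-167-171-177-176-177-188-146 -89 -96 -99 -99 -46 -37-136
  116 -147-144-141-169-169-165-162-156-176-176-183-188-179-175-177-179-178-175-177-185-178-189-189-113 -90 -91 -88 -88 -77
  120  -92 -77 -83 -82 -84 -88-116 -93 -88 -83 -83-138-141-143-127-127-165-161-144-144-149-202-114 -93 -93-100 -92 -85 -85
```

Shaft sits in the −y vee, centred in x (band −6…+6 mm). Its near end is at y≈−89, so the middle is about 11 mm too far along +y. Regrip at the centre and slide it.

```bash
python3 -m pendant '[[0,[0,0,0],0],[0,[0,0,0],0],[0,[0,0,0],0],[0,[0,0,0],0],[0,[-0.02,0,0],0],[0,[-0.05,0,0],0],[0,[-0.08,0,0],0],[0,[-0.1,0,0],0],[0,[-0.1,0,0],0]]'|egrep 'pos|force|width'
python3 -m pendant '[[0.2,[0,0,0],0],[0.4,[0,0,0],0],[0.5,[0,0,0],0],[0.5,[0,0,0],0],[0.5,[0,0,-0.3],0],[0.5,[0,0,-0.6],0],[0.5,[0,0,-0.95],0],[0.5,[0,0,-0.95],0],[0.5,[0,0,-0.95],0]]'|egrep 'pos|force|width'
python3 -m pendant '[[0.5,[0,0,-0.4],0],[0.3,[0,0,-0.8],0],[0,[0,0,-0.9],0],[0,[0,0,-0.9],0]]'|egrep 'pos|force|width'
python3 -m pendant '[[0,[-0.4,0,0],0],[0,[-0.8,0,0],0],[0,[-1,0,0],0],[0,[-1,0,0],0]]'|egrep 'pos|force|width'
python3 look.py 9
```

```text
tool_pos: [0.5521, 0.0798, 0.0119]
contact_force: [-4.8, 4.8, 3.1]
gripper_width: 0.171
grasp_force: 58.4
tool_pos: [0.5539, 0.0786, 0.1274]
contact_force: [1.5, -0.3, -1.3]
gripper_width: 0.503
grasp_force: 0.0
tool_pos: [0.5538, 0.0786, 0.2354]
contact_force: [0.7, -0.5, 0.4]
gripper_width: 0.004
grasp_force: 0.0
tool_pos: [0.5261, -0.0409, 0.2297]
contact_force: [-0.4, 0.5, 0.2]
gripper_width: -0.006
grasp_force: 0.0
jig mm -0.6214598116330363 -131.1297329584662 rep z 230.7361400173525
22.6 shift [1.0917 0.0114 1.8234] azim -11.826628087943254 j [-0.2143 -0.197   1.7854  0.0005  1.5579 -0.0079] F [ 0.7205  0.6038 -0.4603] w 0.002830431559319243 0.0 p [ 0.527  -0.0386  0.2307]
 -110    1   4  17-106-106-199-195-171-164-172-185-183-197-207-207-154 -89-146-146-201-215-205-202-202-191-205-214-201-201
 -100    3   3   2   6  13  12  15  14  14 -43  14  13   8   8   0  11   8   6   6   5   0   8   8   8   9  11 -12 -12-153
  -96    2   4   4   2   2   2   2   3   6  -1  -1 -27  -2  -4  -4   7   8 -11   1   1   3   1   2   0   4   4   8  19  19
  -92    1   2   2   1  -1   2   3   3   1 
[... 1224 characters left out ...]
4 -84 -85 -88   9  12  18  18  21  21  18  -5   0   4   4   6   3   5   5   8   3   2
  104    3   0   2   4   4  11 -73 -87 -88 -88 -98  -7  16  16  19  19  21   1   1   0   0   5   5   0   0   1   2   2   6
  108    2   2   4   2   6   7   7 -44 -45 -41 -41 -46 -51  -2   2   2   0   2   2   2  -1   5   5   5   5   5   7   0   1
  112    0   1   2   2   4   4   4   4   3   5  12  12  12   6   1   3   1   2   3   1   2   4   3  -1  -1  -1   3   1   3
  116    3   2   4   1   1   1   5   1   0   0   3   1   2   3   1   0   4   5   2   1   1   2   2  -1   3   3   3   3   7
  120    1   3   3   2   4   0   3   3   2   0   0   1   0   0   3   3   1   3   1   1   4   3   5   4   4   2   0   4   4
```

Shaft now spans about −97…+106 mm and is centred in x over both vees. Next, above the roller with the gripper shut.

```bash
python3 -m pendant '[[0,[0.4,0,0],0],[0,[0.77,0,0],0],[0,[0.77,0,0],0],[0,[0.77,0,0],0]]'|egrep 'pos|force'
python3 -m pendant '[[0,[0.4,0,0],0],[0,[0.77,0,0],0],[0,[0.77,0,0],0],[0,[0.77,0,0],0]]'|egrep 'pos|force'
python3 -m pendant '[[0,[0.4,-0.1,0],0],[0,[0.76,-0.1,0],0],[0,[0.76,-0.1,0],0],[0,[0.76,-0.1,0.2],0],[0,[0.76,-0.1,0.3],0],[0,[0.76,-0.1,0.3],0]]'|egrep 'pos|force'
python3 - <<'E'
from h import *
injig();go(jp(-12,145,170))
E
```

```text
tool_pos: [0.5465, 0.0538, 0.2323]
contact_force: [-0.3, -0.2, -0.3]
grasp_force: 0.0
tool_pos: [0.5655, 0.1425, 0.2329]
contact_force: [-0.5, 0.2, -0.6]
grasp_force: 0.0
tool_pos: [0.5711, 0.2321, 0.1945]
contact_force: [-0.2, 1.0, -0.4]
grasp_force: 0.0
jig mm -12.31540048770217 142.82860556005218 rep z 194.4786141607997
24.0 shift [0.0187 0.0036 0.2039] azim -11.858202461219776 j [ 0.2655  0.0355  1.6262 -0.0003  1.4857  0.4725] F [-0.1546  0.98   -0.4289] w 0.0017275190762386366 0.0 p [0.5711 0.2321 0.1945]
```

Descend in small steps to find the contact.

```bash
for i in 1; do :; done; python3 -m pendant '[[0,[0.02,0,0.05],0],[0,[0.02,0,0.1],0],[0,[0.02,0,0.15],0],[0,[0.02,0,0.15],0]]'|egrep 'pos|force'
python3 -m pendant '[[0,[0,0,0.03],0],[0,[0,0,0.06],0],[0,[0,0,0.06],0]]'|egrep 'pos|force'
python3 -m pendant '[[0,[0,-0.01,0.03],0],[0,[0,-0.02,0.06],0],[0,[0,-0.02,0.06],0]]'|egrep 'pos|force'
```

```text
tool_pos: [0.5727, 0.236, 0.1788]
contact_force: [-0.2, -0.5, -0.5]
grasp_force: 0.0
tool_pos: [0.5729, 0.2362, 0.172]
contact_force: [-0.4, -0.1, -1.1]
grasp_force: 0.0
tool_pos: [0.5713, 0.2369, 0.1692]
contact_force: [-5.1, -2.1, 13.0]
grasp_force: 6.5
```

```bash
python3 -m pendant '[[0,[0,-0.04,0.03],0],[0,[0,-0.07,0.065],0],[0,[0,-0.1,0.1],0],[0,[0,-0.135,0.14],0],[0,[0,-0.165,0.18],0],[0,[0,-0.165,0.18],0]]'|egrep 'pos|force'
python3 - <<'E'
from h import *
injig();go(jp(-41,145,131))
from plant import manip
t=manip.grab_frame('top');np.save('pics/t10.npy',t)
E
```

```text
tool_pos: [0.5489, 0.2416, 0.1471]
contact_force: [-14.6, -1.0, 17.3]
grasp_force: 8.8
jig mm -35.97572029995529 147.62216159522092 rep z 147.14038114179883
25.6 shift [-0.0218 -0.0412  0.1347] azim -11.708966125894753 j [0.2894 0.0277 1.7141 0.0021 1.4045 0.4934] F [-14.6339  -1.0013  17.3416] w 0.0003201139263910735 8.829030990600586 p [0.5489 0.2416 0.1471]
```

```bash
python3 -m pendant '[[0,[-0.02,0.05,-0.15],0],[0,[-0.02,0.1,-0.28],0],[0,[-0.02,0.28,-0.28],0],[0,[-0.02,0.28,-0.28],0],[0,[-0.02,0.28,-0.28],0]]'|egrep 'pos|force'
python3 - <<'E'
from h import *
from plant import manip
t=manip.grab_frame('top');s=manip.grab_frame('scene');np.save('pics/t11.npy',t);np.save('pics/s11.npy',s);s0=load('scene0')
injig();go(jp(-2,145,170))
# black roller in the scene view now and at the start
for f in(s0,s):
    m=(f['img'].max(2)<60).astype('uint8'); m[:235]=0;m[275:]=0;m[:,:345]=0;m[:,395:]=0
    n,l,st,c=cv2.connectedComponentsWithStats(m); i=1+st[1:,4].argmax(); print(st[i],c[i])
E
```

```text
tool_pos: [0.5837, 0.2314, 0.1769]
contact_force: [0.2, -0.2, -0.8]
grasp_force: 0.0
jig mm -0.5002552540858025 144.77400567425852 rep z 176.55465976581687
26.25 shift [ 0.0019 -0.0124  0.0546] azim -11.757851245099259 j [0.2594 0.0691 1.6214 0.0002 1.4529 0.4646] F [ 1.1866  0.1087 -0.6248] w 0.0031433840297486236 0.0 p [0.5831 0.2316 0.1766]
[353 243  28  18 118] [366.5    252.4237]
[353 235  28  26 286] [366.8357 248.6678]
```

```bash
python3 -m pendant '[[0,[0,0,0.03],0],[0,[0,-0.01,0.07],0],[0,[0,-0.04,0.11],0],[0,[0,-0.08,0.15],0],[0,[0,-0.08,0.15],0]]'|egrep 'pos|force'
python3 -m pendant '[[0,[0,-0.03,0.04],0],[0,[0,-0.07,0.07],0],[0,[0,-0.1,0.11],0],[0,[0,-0.13,0.15],0],[0,[0,-0.13,0.15],0]]'|egrep 'pos|force'
python3 -c "
from h import *
injig();go(jp(-33,145,131))"
```

```text
tool_pos: [0.5736, 0.234, 0.1622]
contact_force: [-6.7, -1.9, 13.6]
grasp_force: 6.3
tool_pos: [0.5583, 0.2378, 0.1428]
contact_force: [-3.6, 0.6, 9.2]
grasp_force: 3.9
jig mm -25.98831370032865 145.82483902245988 rep z 142.77970333136597
27.25 shift [-0.007  -0.0583  0.0982] azim -11.719520696934056 j [0.2791 0.0444 1.7045 0.0018 1.3927 0.4833] F [-3.5637  0.6487  9.1506] w -0.0003076514087171085 3.9271411299705505 p [0.5583 0.2378 0.1428]
```

```bash
python3 -m pendant '[[0,[0,-0.03,0.05],0],[0,[0,-0.06,0.09],0],[0,[0,-0.085,0.135],0],[0,[0,-0.11,0.18],0],[0,[0,-0.13,0.22],0],[0,[0,-0.145,0.27],0],[0,[0,-0.145,0.27],0]]'|egrep 'pos|force'
python3 -c "
from h import *
injig();go(jp(-47,145,97))"
```

```text
tool_pos: [0.5412, 0.2401, 0.1074]
contact_force: [0.2, 1.2, 1.7]
grasp_force: 0.7
jig mm -43.20842462777082 144.66975386468218 rep z 107.43140871006088
27.95 shift [ 0.0028 -0.0315  0.087 ] azim -11.747061648882594 j [ 0.292   0.0427  1.7675 -0.      1.3332  0.497 ] F [0.1579 1.2027 1.7042] w -0.0032849504967018255 0.7351743243634701 p [0.5412 0.2401 0.1074]
```

```bash
python3 -m pendant '[[0,[0,-0.02,0.06],0],[0,[0,-0.035,0.12],0],[0,[0,-0.045,0.18],0],[0,[0,-0.055,0.24],0],[0,[0,-0.055,0.24],0]]'|egrep 'pos|force'
python3 -m pendant '[[0,[0,-0.01,0.04],0],[0,[0,-0.01,0.08],0],[0,[0,-0.01,0.12],0],[0,[0,-0.01,0.12],0]]'|egrep 'pos|force'
python3 -c "
from h import *
injig();go(jp(-52,145,61))"
```

```text
tool_pos: [0.5343, 0.2411, 0.078]
contact_force: [-0.8, 0.1, 0.6]
grasp_force: 0.0
tool_pos: [0.534, 0.2416, 0.0648]
contact_force: [-0.3, 0.2, 0.4]
grasp_force: 0.0
jig mm -50.615317549070404 144.65648041091367 rep z 64.81680252044114
28.85 shift [ 0.0029 -0.0115  0.0318] azim -11.759020640161813 j [ 0.298   0.0736  1.8112 -0.0001  1.2583  0.5033] F [-0.2758  0.2058  0.4056] w 0.0006728000079294753 0.0 p [0.534  0.2416 0.0648]
```

```bash
python3 -m pendant '[[0,[0,-0.01,0.03],0],[0,[0,-0.01,0.05],0],[0,[0,-0.01,0.05],0]]'|egrep 'pos|force'
python3 -m pendant '[[0,[0,0,-0.4],0],[0,[0,0,-0.8],0],[0,[0,0,-1],0],[0,[0,0,-1],0],[0,[0,0,-1],0]]'|egrep 'pos|force'
python3 -m pendant '[[0,[-0.4,0,-0.3],0],[0,[-0.8,0,-0.6],0],[0,[-1,0,-0.6],0],[0,[-1,0,-0.6],0]]'|egrep 'pos|force'
python3 -m pendant '[[0,[-0.4,0,0],0],[0,[-0.8,0,0],0],[0,[-1,0,0],0],[0,[-1,0,0],0]]'|egrep 'pos|force'
python3 -m pendant '[[0,[-0.4,0,0],0],[0,[-0.8,0,0],0],[0,[-1,0,0],0],[0,[-1,0,0],0]]'|egrep 'pos|force'
python3 - <<'E'
from h import *
from plant import manip
t=manip.grab_frame('top');s=manip.grab_frame('scene')
np.save('pics/t12.npy',t);np.save('pics/s12.npy',s)
cv2.imwrite('pics/fin.png',np.vstack([np.hstack([cv2.resize(t['img'][115:215,105:265],(400,250)),cv2.resize(t['img'][150:260,300:400],(400,250))]),cv2.resize(s['img'][100:370,100:400],(388,349)).repeat(1,1) if 0 else np.hstack([cv2.resize(s['img'][200:370,190:390],(400,340)),cv2.resize(s['img'][90:220,110:263],(400,340))])])[:,:,::-1])
E
```

```text
tool_pos: [0.534, 0.2423, 0.0616]
contact_force: [-2.3, -1.2, 6.9]
grasp_force: 3.1
tool_pos: [0.5336, 0.2422, 0.1803]
contact_force: [0.2, -0.3, -0.6]
grasp_force: 0.0
tool_pos: [0.5089, 0.1214, 0.2525]
contact_force: [-0.0, -0.2, -0.9]
grasp_force: 0.0
tool_pos: [0.4832, 0.0054, 0.2491]
contact_force: [-0.0, 0.7, 0.3]
grasp_force: 0.0
tool_pos: [0.4593, -0.1113, 0.2497]
contact_force: [-0.7, 0.5, 0.5]
grasp_force: 0.0
```

View pics/fin.png

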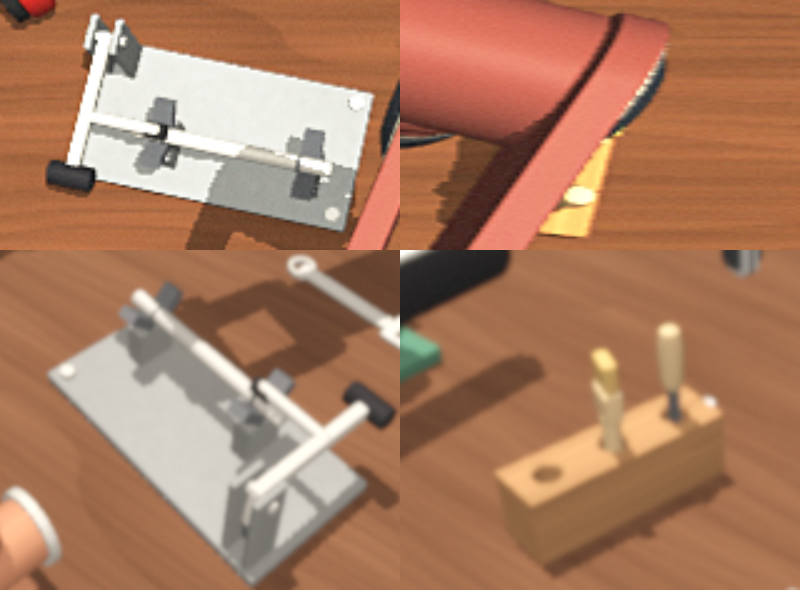

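The picture shows the shaft lying in both vees. The lever is level, holding itself down with its pad on the shaft over the +y rest (top-left panel, about (163,130)). The file and brush still stand in the block, and the robot is clear. Handing in.

```bash
python3 -c "
from plant import manip
print(manip.state()['time'],manip.job_done())"
```

```text
the job is handed in; nothing more can be done
30.95 None
```

The shaft is seated in both vees, about 4 mm off centre; the clamp lever is latched down on it, the file and brush are still in the block, and I handed the job in at 30.95 s (no verdict was returned).

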